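# Restock the tin rack on the laundrette counter

## Task

Two of the four cradles in the blue rack under the wire shelf are empty: first fill just those with spare tins from the yellow tray, then saddle the last spare on top, resting in a gap between two neighbouring tins of the row (any of the three gaps). Set every tin down gently, squared up and level front to back with the row, and leave the tins already in the rack and the bottle, cup and brush as they are.

Things in the scene. Friction and masses are not known exactly. Their poses are not given: they have to be found in the camera images.
- rack: fixed blue steel plate (120 mm in its x, 370 mm in its y, top 12 mm above the counter) carrying four cradles in a row along y, 86 mm apart (26 mm free between neighbouring tins), under a wire shelf. Origin: centre of the plate's underside, on the counter; x points to the rear (away from the robot at yaw 0). Open at front and rear
- shelf_front (a point): middle of the wire shelf's front bar, 280 mm above the counter, 25 mm in front of the row's middle. Rigid bars along the rack's y, 8 mm thick, 380 mm long, at rack x = -25, 28, 81, 135 mm, side bars at y = +-190 mm; posts only at the rear (x = 135 mm). It hangs over the tins: a hand leaning 25 to 40 degrees, fingers down and to the rear, wrist to the front, reaches in below it
- spares_tray: fixed yellow tray, 186 mm in its x, 176 mm in its y, 8 mm thick, origin at the centre of its underside on the counter, nothing above it. Four cradles like the rack's (centres at x = +-45, y = +-45 mm); three hold a spare tin, axis along the tray's x. Its x points to the rear; a hand leaning to the front should take the front pair (x = -45 mm) first
- tin_a: closed tin lying on its side, white with a green band, steel rims and an orange lid spot at its -x end: a cylinder of 60 mm diameter, 74 mm long, about 0.2 kg. Origin: its centre; its x is the cylinder's axis (y and z may be turned about it). At the start it already lies in one of the rack's cradles and stays there
- tin_b: closed tin lying on its side, white with a green band, steel rims and an orange lid spot at its -x end: a cylinder of 60 mm diameter, 74 mm long, about 0.2 kg. Origin: its centre; its x is the cylinder's axis (y and z may be turned about it). At the start it already lies in one of the rack's cradles and stays there
- tin_c: closed tin lying on its side, white with a green band, steel rims and an orange lid spot at its -x end: a cylinder of 60 mm diameter, 74 mm long, about 0.2 kg. Origin: its centre; its x is the cylinder's axis (y and z may be turned about it). A spare: at the start it lies in the spares tray, centre 38 mm above the counter
- tin_d: closed tin lying on its side, white with a green band, steel rims and an orange lid spot at its -x end: a cylinder of 60 mm diameter, 74 mm long, about 0.2 kg. Origin: its centre; its x is the cylinder's axis (y and z may be turned about it). A spare: at the start it lies in the spares tray, centre 38 mm above the counter
- tin_e: closed tin lying on its side, white with a green band, steel rims and an orange lid spot at its -x end: a cylinder of 60 mm diameter, 74 mm long, about 0.2 kg. Origin: its centre; its x is the cylinder's axis (y and z may be turned about it). A spare: at the start it lies in the spares tray, centre 38 mm above the counter
- pocket0 (a point): cradle 0 of the rack, counted from its -y end; filled or empty at the start. The point is where a lying tin's centre belongs: 42 mm above the counter, mid-depth; axes as the rack's. Two black ridges along x (90 mm long, 8 mm high, 5.5 mm wide, inner faces 43 mm apart); the tin lies between them on the plate, axis along x
- pocket1 (a point): cradle 1 of the rack, counted from its -y end; filled or empty at the start. The point is where a lying tin's centre belongs: 42 mm above the counter, mid-depth; axes as the rack's. Two black ridges along x (90 mm long, 8 mm high, 5.5 mm wide, inner faces 43 mm apart); the tin lies between them on the plate, axis along x
- pocket2 (a point): cradle 2 of the rack, counted from its -y end; filled or empty at the start. The point is where a lying tin's centre belongs: 42 mm above the counter, mid-depth; axes as the rack's. Two black ridges along x (90 mm long, 8 mm high, 5.5 mm wide, inner faces 43 mm apart); the tin lies between them on the plate, axis along x
- pocket3 (a point): cradle 3 of the rack, counted from its -y end; filled or empty at the start. The point is where a lying tin's centre belongs: 42 mm above the counter, mid-depth; axes as the rack's. Two black ridges along x (90 mm long, 8 mm high, 5.5 mm wide, inner faces 43 mm apart); the tin lies between them on the plate, axis along x
- saddle0 (a point): gap between cradles 0 and 1: where a tin's centre is when it rests on the tins in both (84 mm above the counter, axes as the rack's). The tins below reach up to 72 mm and the fingertips must stay above that: hold the tin with the TCP about 10 mm above its centre
- saddle1 (a point): gap between cradles 1 and 2: where a tin's centre is when it rests on the tins in both (84 mm above the counter, axes as the rack's). The tins below reach up to 72 mm and the fingertips must stay above that: hold the tin with the TCP about 10 mm above its centre
- saddle2 (a point): gap between cradles 2 and 3: where a tin's centre is when it rests on the tins in both (84 mm above the counter, axes as the rack's). The tins below reach up to 72 mm and the fingertips must stay above that: hold the tin with the TCP about 10 mm above its centre
- softener: bystander: blue bottle with white cap, 60 mm diameter, 150 mm tall, standing; origin at the centre of its underside
- coin_cup: bystander: white cup, 72 mm across the rim, 50 mm tall, standing; origin at the centre of its underside
- brush: bystander: wooden brush, 160 mm long, lying on the counter; origin at its middle, underneath; x along it
Things that resemble listed ones, but are neither listed nor needed, are in the scene too. Leave any pink look-alike of the tin_d alone.

How it is judged:
By the outcome, as a careful person would: the job done as asked, in the order asked, and still so for the second after the job is handed in, with the robot touching nothing.
It also fails if it takes over 72 s, if anything falls off the work surface, if the arm or the gripper's body presses on something with over 40 N, if the wrist force passes 120 N, or if a joint passes its speed limit or range.

## Robot

A 7-joint arm with a two-finger parallel gripper is mounted at the origin on the work surface. World frame = base frame: x ahead of the robot, y to its left, z up, the work surface at z = 0. Lengths are in m, angles in rad, forces in N, time in s.
With the tool pointing down it reaches from about 0.4 to 0.85 m from the base axis. Payload 4.5 kg.
Tool frame: the origin (TCP) lies between the finger pads, 19 mm behind the fingertips; this is the grasp point; z points along the fingers, y is the line along which they close (so a half turn about z gives the same grasp; the last joint's range is limited). The gripper opens to 88 mm and grips with 3 to 60 N. Pads are 18 mm wide; open, the fingers measure 123 mm over their backs; the gripper's body (75 mm by 187 mm) begins 45 mm behind the grasp point.
Start: joints at [-1.164, 0.689, -0.195, 1.565, 0.157, 0.902, -0.215], TCP at [0.228, 0.582, 0.257] pointing down, gripper open.
Joint ranges: [-3.01, 3.01], [-0.46, 2.08], [-1.47, 1.51], [0.13, 2.56], [-1, 4.14], [0.04, 2.09], [-2.66, 2.66]. Speed limits (rad/s): [2.57, 2.57, 3.14, 3.14, 3.14, 3.14, 3.14].

## Interface

Orientations are given as a unit quaternion [x, y, z, w].
In Python, from plant import ctrl gives the robot as it stands. The module is installed in compiled form; this text tells all that it offers.
- The arm moves only by the tool servo_tool, never from a script. Its argument "series" is text: rows parted by semicolons, each of 6 numbers parted by spaces: the shift along the tool's x, y, z in mm, then the turn, a rotation vector about the tool's x, y, z in degrees. A call has exactly 10 rows; each row shifts and turns the commanded pose from where the row before left it, along the tool's axes as they then stand; what a row does not reach is not made up. A row lasts 1/12 s, in which the tool goes at most 41.7 mm and 7.16 degrees, less where a joint would pass 70% of its speed; a pose out of reach is approached as far as the arm can. A call with a gripper value outside its range is refused whole. "grip" is the finger opening in mm, from 0 to 88.1, set as the call begins (left out, the last holds). The fingers move at their own pace and stop on an object; "grip_force" is the grip in N (left out, the last holds). Time passes only in rows, so rows that do not move let the fingers close, or fill a call up. It gives the time, the measured TCP pose, the force, the opening and the grip force at its end, in the units of the state.
- ctrl.observe(): the state, without advancing time (a new reading comes with each control period).
- ctrl.snapshot(name): name is "scene" or "top"; returns a dict with "pixels" (400x640x3 uint8, red, green, blue), "camera_matrix" (3x3 intrinsics, pixels), "rvec" (rotation vector, rad) and "tvec" (3), from world to camera coordinates, as OpenCV has them. Camera axes: x right, y down, z forward; pixel columns grow to the right and rows downward; lengths in m; the calibration is good to about 2 mm. A picture is of the moment at which its call begins. There is no depth.
- ctrl.sign_off(): hands the job in; it is judged then, once.
Trained networks look in a picture, given as the dict that the camera call returned (one of the last four; its "shot" number tells which), for a name from the list of things; names that differ only in an ending like _2 or _b are one class to them, and where a whole thing is asked for, a point or a joint stands for the part that bears it (a point fixed in the world has none). Each returns a list of dicts, best first, with "score" (0 to 1); they miss things now and then, are a little off and sometimes report something else, mostly with a low value. They report only what shows in the picture. A call takes as long as a camera call. They do not tell look-alikes from the thing itself.
- ctrl.cut_out(picture, thing): "mask" (400x640 bool, what is visible of it) and "box" ([centre column, centre row, width, height] in pixels, round what is visible of it).
The state is a dict: "t": time; "joints": joint angles; "joint_velocities": joint speeds; "effort": joint torques, N m; "eef_pos": TCP position; "eef_rot": TCP orientation; "ft_force": force on the tool from outside, world axes, zero at the start; "torque": the same for the moment, N m; "opening": finger opening in m; "gripper_force": force on a finger pad.
Only numpy, scipy, OpenCV 4.12 (cv2) and the standard library are available. Lean on these libraries where they do the work, as an engineer would, in place of code of your own. Each camera call takes 0.05 s, during which the arm holds its last target. There are 200 camera calls.

## Working session

There is one attempt and no reset: what is moved stays moved. The work goes in short steps, Python scripts to look and compute and a tool call to move; the robot and the scene stay as the last step left them, time stands still between calls to the robot, and variables do not carry over. Pictures are saved under pics/ and viewed, at most 10 in all, crops included, and the job is handed in when it is done.

Besides the shell and the picture viewer there is one more tool, called after "Request:" as name(argument=value, ...), one argument or row to a line, values as JSON. servo_tool: Moves the arm, as the interface text tells. Its arguments: {"type":"object","properties":{"series":{"type":"string"},"grip":{"type":"number"},"grip_force":{"type":"number"}},"required":["series"]}

```bash
mkdir -p pics; cat > h.py <<'E'
import numpy as np, cv2
from scipy.spatial.transform import Rotation as R
from plant import ctrl
def P(s):
    T=np.hstack([cv2.Rodrigues(np.array(s["rvec"],float))[0],np.array(s["tvec"],float).reshape(3,1)])
    return np.array(s["camera_matrix"])@T
def proj(s,X):
    return cv2.projectPoints(np.array(X,float).reshape(-1,3),np.array(s["rvec"],float),np.array(s["tvec"],float),np.array(s["camera_matrix"],float),None)[0].reshape(-1,2)
def onz(s,uv,z):
    M=P(s); H=np.c_[M[:,0],M[:,1],M[:,2]*z+M[:,3]]
    q=np.linalg.solve(H,np.c_[np.atleast_2d(uv),np.ones(len(np.atleast_2d(uv)))].T); return (q[:2]/q[2]).T
def tri(s1,a,s2,b):
    q=cv2.triangulatePoints(P(s1),P(s2),np.array(a,float).reshape(2,1),np.array(b,float).reshape(2,1)); return (q[:3]/q[3]).ravel()
def save(s,n): cv2.imwrite("pics/"+n,s["pixels"][:,:,::-1])
E
python3 - <<'E'
from h import *
for n in("scene","top"):
    s=ctrl.snapshot(n); save(s,n+"0.png")
    c=-cv2.Rodrigues(np.array(s["rvec"]))[0].T@np.array(s["tvec"]).ravel(); print(n,c.round(3))
    for t in ["tin_a","rack","spares_tray","softener","coin_cup","brush"]:
        print(t,[(np.round(d["box"]).tolist(),round(d["score"],2)) for d in ctrl.cut_out(s,t)])
o=ctrl.observe();print(o["eef_pos"],o["eef_rot"])
E
```

```text
scene [ 0.956 -0.786  1.024]
tin_a [([367.0, 210.0, 30.0, 25.0], 0.95), ([327.0, 347.0, 32.0, 41.0], 0.89), ([245.0, 286.0, 39.0, 36.0], 0.83), ([269.0, 266.0, 32.0, 35.0], 0.76), ([375.0, 189.0, 29.0, 28.0], 0.64), ([295.0, 281.0, 38.0, 37.0], 0.61)]
rack [([390.0, 182.0, 114.0, 174.0], 0.57)]
spares_tray [([269.0, 300.0, 94.0, 66.0], 0.95), ([386.0, 182.0, 114.0, 177.0], 0.42)]
softener [([345.0, 288.0, 22.0, 50.0], 0.96)]
coin_cup [([243.0, 288.0, 36.0, 37.0], 0.73), ([316.0, 167.0, 25.0, 20.0], 0.65)]
brush [([273.0, 211.0, 43.0, 25.0], 0.61), ([392.0, 183.0, 116.0, 171.0], 0.53)]
top [ 0.476 -0.097  1.363]
tin_a [([364.0, 233.0, 25.0, 22.0], 0.92), ([451.0, 246.0, 31.0, 30.0], 0.77), ([392.0, 238.0, 24.0, 28.0], 0.7), ([260.0, 176.0, 22.0, 25.0], 0.68), ([369.0, 200.0, 24.0, 28.0], 0.68), ([407.0, 151.0, 33.0, 27.0], 0.65)]
rack [([227.0, 154.0, 164.0, 104.0], 0.64), ([260.0, 175.0, 20.0, 26.0], 0.18)]
spares_tray [([380.0, 219.0, 68.0, 73.0], 0.75), ([228.0, 156.0, 171.0, 101.0], 0.64)]
softener [([362.0, 155.0, 23.0, 25.0], 0.69)]
coin_cup [([218.0, 258.0, 29.0, 24.0], 0.7)]
brush [([299.0, 268.0, 11.0, 53.0], 0.68)]
[0.22760507 0.5821074  0.25744476] [ 1.85296966e-01  9.82682570e-01  3.87340777e-05 -9.03871470e-06]
```

```bash
python3 - <<'E'
import cv2
a=cv2.imread("pics/scene0.png")[90:380,200:470]; b=cv2.imread("pics/top0.png")[80:300,130:480]
cv2.imwrite("pics/s1.png",cv2.resize(a,None,fx=2.05,fy=2.05,interpolation=3)); cv2.imwrite("pics/t1.png",cv2.resize(b,None,fx=2.2,fy=2.2,interpolation=3))
E
```

```text
(no output)
```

View pics/s1.png

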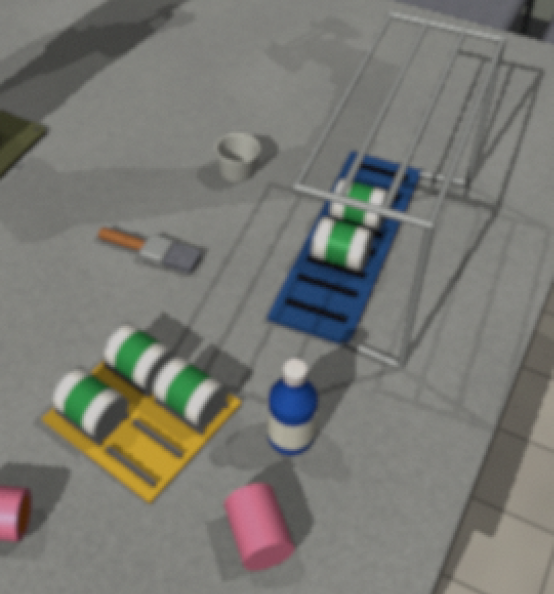

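View pics/t1.png

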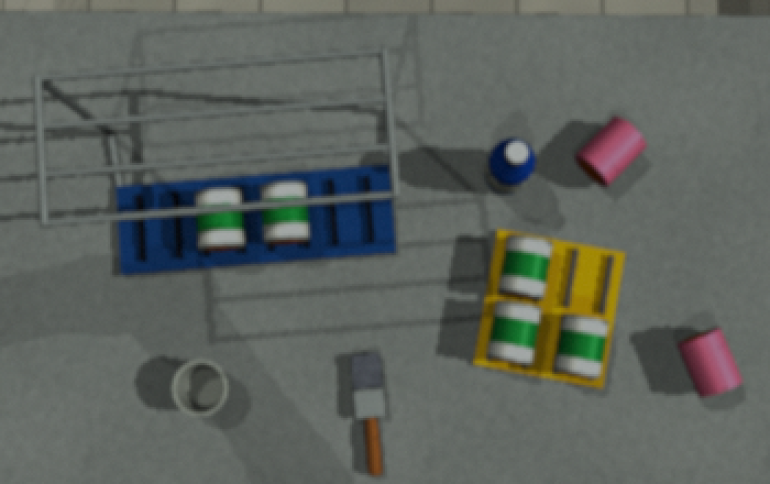

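Top view: the three spares with green bands are at top px (364,233) front-left, (392,238) front-right and (369,200) rear-left. The pink cylinders at (451,246) and (407,151) are look-alikes, to be left alone. The rack has tins in its two middle cradles, (231,178) and (260,176), so the outer cradles 0 (right, -y) and 3 (left, +y) are empty. The crops already viewed confirm this. Next I measure.

```bash
cat > meas.py <<'E'
from h import *
from scipy.optimize import minimize
def box(c,yaw,lx,ly,h):
    r=R.from_euler('z',yaw).as_matrix()
    return np.array([r@[sx*lx/2,sy*ly/2,z] for sx in(-1,1) for sy in(-1,1) for z in(0,h)])+[c[0],c[1],0]
K=4
def fit(ss,hue,roi,lx,ly,h,x0):
    ms=[]
    for s,b in zip(ss,roi):
        im=cv2.resize(s["pixels"],None,fx=K,fy=K,interpolation=cv2.INTER_CUBIC); v=cv2.cvtColor(im,cv2.COLOR_RGB2HSV)
        m=(abs(v[...,0].astype(int)-hue)<10)&(v[...,1]>140)&(v[...,2]>40); w=np.zeros_like(m); w[b[1]*K:b[3]*K,b[0]*K:b[2]*K]=1; m&=w
        m=cv2.morphologyEx(m.astype(np.uint8),cv2.MORPH_OPEN,np.ones((5,5)))
        hull=cv2.convexHull(cv2.findNonZero(m)); o=np.zeros_like(m); cv2.fillPoly(o,[hull],1); ms.append(o)
    def cost(p,ss=ss,ms=ms):
        e=0
        for s,m in zip(ss,ms):
            q=(proj(s,box(p[:2],p[2],lx,ly,h))+.5)*K-.5
            o=np.zeros_like(m); cv2.fillPoly(o,[cv2.convexHull(np.round(q*16).astype(np.int32))],1,shift=4); e+=(o!=m).sum()
        return e
    sx=np.array([x0]+[[x0[0]+.02,x0[1],x0[2]],[x0[0],x0[1]+.02,x0[2]],[x0[0],x0[1],x0[2]+.1]])
    f=lambda c:minimize(c,x0,method='Nelder-Mead',options=dict(initial_simplex=sx,xatol=1e-5,fatol=1))
    for i in range(len(ss)):
        r=f(lambda p:cost(p,ss[i:i+1],ms[i:i+1])); print("  single",r.x.round(4),r.fun/ms[i].sum())
    r=f(cost); print(r.x.round(4),r.fun/sum(m.sum() for m in ms)); return r.x
if __name__=="__main__":
    S=ctrl.snapshot("scene");T=ctrl.snapshot("top"); o=onz
    rk=fit([T,S],112,[(170,140,320,215),(320,150,420,270)],.12,.37,.012,[*onz(T,[[246,180]],0)[0],.06])
    ty=fit([T,S],23,[(335,175,425,265),(210,255,325,345)],.186,.176,.008,[*onz(T,[[380,220]],0)[0],-.12])
    np.savez("m.npz",rk=rk,ty=ty)
    # tins, by triangulating box centres
    cut={n:ctrl.cut_out(s,"tin_a") for n,s in(("S",S),("T",T))}
    r=R.from_euler('z',ty[2]).as_matrix(); print("tray slots")
    for x,y in((-45,-45),(-45,45),(45,45)):
        X=np.r_[ty[:2],0]+r@[x/1e3,y/1e3,.038]
        g=[]
        for n,s in(("S",S),("T",T)):
            u=proj(s,X)[0]; b=min((np.array(d["box"][:2]) for d in cut[n]),key=lambda b:np.hypot(*(b-u))); g.append(b)
        print(X.round(4),tri(S,g[0],T,g[1]).round(4))
    r=R.from_euler('z',rk[2]).as_matrix()
    for i in range(4): 
        X=np.r_[rk[:2],0]+r@[0,(i-1.5)*.086,.042]; print("pocket",i,X.round(4),proj(T,X)[0].round(),proj(S,X)[0].round())
    for s,n in((S,"S"),(T,"T")):
        im=s["pixels"].copy()
        for p,l in((rk,(.12,.37,.012)),(ty,(.186,.176,.008))):
            cv2.polylines(im,[np.round(cv2.convexHull(proj(s,box(p[:2],p[2],*l)).astype(np.float32))).astype(int)],True,(255,0,0),1)
        # shelf front bar
        q=proj(s,[np.r_[rk[:2],0]+r@[-.025,y,.28] for y in(-.19,.19)]); cv2.line(im,*[tuple(int(v) for v in np.round(k)) for k in q],(255,255,0),1)
        save(dict(pixels=im),"ov"+n+".png")
    a=cv2.imread("pics/ovS.png")[90:350,200:470]; b=cv2.imread("pics/ovT.png")[90:300,150:450]
    cv2.imwrite("pics/ov.png",np.hstack([cv2.resize(a,(400,385)),cv2.resize(b,(400,385*1))]))
E
python3 meas.py
```

```text
single [0.6584 0.1054 0.0902] 0.024371553121191946
  single [0.6555 0.1069 0.0893] 0.06863084922010398
[0.6579 0.1054 0.084 ] 0.04444411379597667
  single [ 0.5397 -0.2909 -0.1791] 0.0051827154788234905
  single [ 0.5391 -0.2924 -0.1839] 0.20750995166334946
[ 0.5393 -0.2919 -0.1798] 0.1096972393845522
tray slots
[ 0.487  -0.3281  0.038 ] [ 0.4882 -0.3304  0.0375]
[ 0.5031 -0.2396  0.038 ] [ 0.5059 -0.2433  0.0344]
[ 0.5917 -0.2557  0.038 ] [ 0.593  -0.2549  0.0356]
pocket 0 [ 0.6688 -0.0232  0.042 ] [289. 174.] [357. 229.]
pocket 1 [0.6616 0.0625 0.042 ] [259. 177.] [367. 208.]
pocket 2 [0.6543 0.1482 0.042 ] [229. 179.] [376. 189.]
pocket 3 [0.6471 0.2339 0.042 ] [200. 181.] [385. 171.]
```

View pics/ov.png

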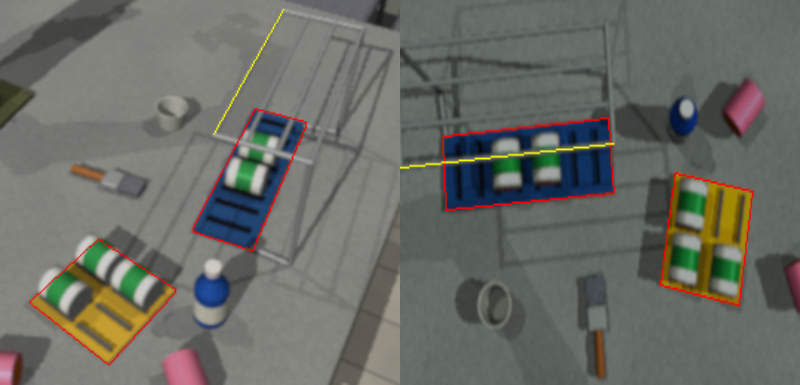

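```bash
cat > tins.py <<'E'
from h import *
from scipy.optimize import minimize
K=4
def tinfit(s,x0,z,half=16,verbose=True):
    u=proj(s,[x0[0],x0[1],z+.02])[0]
    im=cv2.resize(s["pixels"],None,fx=K,fy=K,interpolation=cv2.INTER_CUBIC).astype(int)
    m=((im[...,1]-im[...,0]>35)&(im[...,1]-im[...,2]>25)).astype(np.uint8)
    w=np.zeros_like(m); c=(u*K).astype(int); w[max(0,c[1]-half*K):c[1]+half*K,max(0,c[0]-half*K):c[0]+half*K]=1; m&=w
    n,l,st,_=cv2.connectedComponentsWithStats(m)
    big=[i for i in range(1,n) if st[i,4]>60]
    m=np.isin(l,big).astype(np.uint8); o=np.zeros_like(m); cv2.fillPoly(o,[cv2.convexHull(cv2.findNonZero(m))],1)
    cam=-cv2.Rodrigues(np.array(s["rvec"]))[0].T@np.array(s["tvec"]).ravel()
    a=np.linspace(0,2*np.pi,181); C=np.c_[np.cos(a),np.sin(a)]
    def cost(p):
        r=R.from_euler('z',p[2]).as_matrix(); q=[]
        N=(r@np.c_[0*a,C].T).T; ctr=np.r_[p[0],p[1],z]
        vis=N@(cam-ctr)>.03
        for e in(-1,1): q.append(ctr+r@[e*p[3]/2,0,0]+.03*N[vis])
        q=(proj(s,np.vstack(q))+.5)*K-.5
        f=np.zeros_like(o); cv2.fillPoly(f,[cv2.convexHull(np.round(q*16).astype(np.int32))],1,shift=4); return (f!=o).sum()
    x0=np.r_[x0,.026]; sx=np.vstack([x0,x0+np.diag([.01,.01,.15,.006])])
    r=minimize(cost,x0,method='Nelder-Mead',options=dict(initial_simplex=sx,xatol=1e-5,fatol=1))
    return r.x,r.fun/o.sum()
if __name__=="__main__":
    m=np.load("m.npz"); T=ctrl.snapshot("top"); S=ctrl.snapshot("scene")
    for nm,z,L in(("ty",.038,((-45,-45),(-45,45),(45,45))),("rk",.042,((0,-43),(0,43)))):
        p=m[nm]; r=R.from_euler('z',p[2]).as_matrix()
        for x,y in L:
            X=np.r_[p[:2],0]+r@[x/1e3,y/1e3,z]
            for s in(T,S):
                f,e=tinfit(s,[X[0],X[1],p[2]],z); print(nm,x,y,X[:2].round(4),f.round(4),round(e,3))
E
python3 tins.py
```

```text
ty -45 -45 [ 0.487  -0.3281] [ 0.4885 -0.3301 -0.1998  0.0302] 0.174
ty -45 -45 [ 0.487  -0.3281] [ 0.4836 -0.3277 -0.1796  0.0238] 0.246
ty -45 45 [ 0.5031 -0.2396] [ 0.5061 -0.2422 -0.2175  0.0307] 0.151
ty -45 45 [ 0.5031 -0.2396] [ 0.5003 -0.2413 -0.1451  0.0221] 0.042
ty 45 45 [ 0.5917 -0.2557] [ 0.5929 -0.2579 -0.1797  0.0292] 0.166
ty 45 45 [ 0.5917 -0.2557] [ 0.5869 -0.2568 -0.1523  0.0241] 0.047
rk 0 -43 [0.6616 0.0625] [0.6613 0.0604 0.0172 0.023 ] 0.229
rk 0 -43 [0.6616 0.0625] [ 0.6592  0.0702 -0.0388  0.0303] 0.349
rk 0 43 [0.6543 0.1482] [0.6493 0.1477 0.1104 0.018 ] 0.12
rk 0 43 [0.6543 0.1482] [0.6492 0.1429 0.0438 0.0292] 0.141
```

```bash
cat > plan.py <<'E'
# usage: plan.py N  cx cy cz yaw(rad) lean(deg) back(mm)  -> per-row twist
from h import *
from scipy.linalg import logm
import sys
def goal(c,yaw,lean,back):
    l=np.radians(lean); Rz=R.from_euler('z',yaw).as_matrix()
    z=Rz@[np.sin(l),0,-np.cos(l)]; y=Rz@[0,1,0.]; x=np.cross(y,z)
    M=np.eye(4); M[:3,:3]=np.c_[x,y,z]; M[:3,3]=np.array(c)-z*back/1e3; return M
def cur(cmd=None):
    o=ctrl.observe(); M=np.eye(4); M[:3,:3]=R.from_quat(o["eef_rot"]).as_matrix(); M[:3,3]=o["eef_pos"]; return M
def straight(A,B,N):
    D=np.linalg.inv(A)@B; w=R.from_matrix(D[:3,:3]).as_rotvec()/N; out=[];M=A.copy()
    for k in range(N):
        p=A[:3,3]+(B[:3,3]-A[:3,3])*(k+1)/N
        sh=M[:3,:3].T@(p-M[:3,3]); sh=np.round(sh*1e3,1); wd=np.round(np.degrees(w),2); out.append((*sh,*wd))
        M[:3,3]+=M[:3,:3]@sh/1e3; M[:3,:3]=M[:3,:3]@R.from_rotvec(np.radians(wd)).as_matrix()
    return out,M
def show(rows):
    for i in range(0,len(rows),10):
        print("; ".join(" ".join(f"{v:g}" for v in r) for r in rows[i:i+10]))
def run(A,steps):
    for N,g in steps:
        B=goal(*g); rows,A2=straight(A,B,N); print("->",B[:3,3].round(4)); show(rows); A=A2
    return A
E
cat > pts.py <<'E'
from plan import *
RK=(.6575,.1056,.0885); TY=(.5395,-.2915,-.180)
def off(p,x,y,z): return np.r_[p[:2],0]+R.from_euler('z',p[2]).as_matrix()@[x,y,z]
pocket=lambda i,dx=0:off(RK,dx,(i-1.5)*.086,.042)
saddle=lambda i:off(RK,0,(i-1)*.086,.084)
slot=lambda a,b:off(TY,a*.045,b*.045,.038)
E
python3 - <<'E'
from pts import *
run(cur(),[(20,((.48,.12,.3),-.2,0,0)),(20,(slot(-1,-1),TY[2],30,132)),(10,(slot(-1,-1),TY[2],30,12))])
E
```

```text
-> [0.48 0.12 0.3 ]
-20.2 -16.9 -2.1 0 0 -0.49; -20 -17.1 -2.2 0 0 -0.49; -19.9 -17.3 -2.1 0 0 -0.49; -19.7 -17.4 -2.1 0 0 -0.49; -19.6 -17.6 -2.1 0 0 -0.49; -19.4 -17.8 -2.2 0 0 -0.49; -19.3 -17.9 -2.1 0 0 -0.49; -19.1 -18.1 -2.1 0 0 -0.49; -18.9 -18.3 -2.2 0 0 -0.49; -18.9 -18.4 -2.1 0 0 -0.49
-18.6 -18.6 -2.1 0 0 -0.49; -18.5 -18.7 -2.1 0 0 -0.49; -18.3 -18.9 -2.2 0 0 -0.49; -18.2 -19.1 -2.1 0 0 -0.49; -18 -19.2 -2.1 0 0 -0.49; -17.8 -19.4 -2.2 0 0 -0.49; -17.7 -19.5 -2.1 0 0 -0.49; -17.5 -19.6 -2.1 0 0 -0.49; -17.3 -19.8 -2.1 0 0 -0.49; -17.2 -20 -2.2 0 0 -0.49
-> [ 0.4222 -0.3159  0.1523]
-1.5 -21.9 7.4 -0.02 -1.5 -0.06; -1.4 -22 7.4 -0.02 -1.5 -0.06; -1.1 -21.9 7.4 -0.02 -1.5 -0.06; -0.8 -22 7.5 -0.02 -1.5 -0.06; -0.7 -21.9 7.5 -0.02 -1.5 -0.06; -0.5 -22 7.4 -0.02 -1.5 -0.06; -0.2 -21.9 7.5 -0.02 -1.5 -0.06; 0 -22 7.5 -0.02 -1.5 -0.06; 0.2 -21.9 7.4 -0.02 -1.5 -0.06; 0.4 -22 7.5 -0.02 -1.5 -0.06
0.7 -21.9 7.4 -0.02 -1.5 -0.06; 0.8 -22 7.4 -0.02 -1.5 -0.06; 1.1 -22 7.4 -0.02 -1.5 -0.06; 1.3 -21.9 7.3 -0.02 -1.5 -0.06; 1.5 -22 7.3 -0.02 -1.5 -0.06; 1.7 -22 7.2 -0.02 -1.5 -0.06; 2 -22 7.2 -0.02 -1.5 -0.06; 2.1 -21.9 7.1 -0.02 -1.5 -0.06; 2.4 -22 7 -0.02 -1.5 -0.06; 2.5 -22 7 -0.02 -1.5 -0.06
-> [ 0.4813 -0.3266  0.0484]
0 -0 12 0.01 0 -0; 0 -0 12 0.01 0 -0; 0 -0 12 0.01 0 -0; 0 -0 12 0.01 0 -0; 0 -0 12 0.01 0 -0; 0 -0 12 0.01 0 -0; 0 -0 12 0.01 0 -0; 0 -0 12 0.01 0 -0; 0 -0 12 0.01 0 -0; 0 -0 12 0.01 0 -0
```

Request:
servo_tool(
  series="-19 -18 -2 0 0 -0.5; -19 -18 -2 0 0 -0.5; -19 -18 -2 0 0 -0.5; -19 -18 -2 0 0 -0.5; -19 -18 -2 0 0 -0.5; -19 -18 -2 0 0 -0.5; -19 -18 -2 0 0 -0.5; -19 -18 -2 0 0 -0.5; -19 -18 -2 0 0 -0.5; -19 -18 -2 0 0 -0.5",
  grip=74,
  grip_force=15,
)

```text
t: 1.83
eef_pos: [0.3487, 0.3488, 0.2777]
eef_rot: [0.142, 0.99, 0.0, 0.0]
ft_force: [-0.0, 0.7, 0.7]
opening: 0.074
gripper_force: 0.0
```

Request:
servo_tool(
  series="-18 -19 -2 0 0 -0.5; -18 -19 -2 0 0 -0.5; -18 -19 -2 0 0 -0.5; -18 -19 -2 0 0 -0.5; -18 -19 -2 0 0 -0.5; -18 -19 -2 0 0 -0.5; -18 -19 -2 0 0 -0.5; -18 -19 -2 0 0 -0.5; -18 -19 -2 0 0 -0.5; -18 -19 -2 0 0 -0.5",
)

```text
t: 2.67
eef_pos: [0.477, 0.1206, 0.2977]
eef_rot: [0.099, 0.995, 0.0, 0.0]
ft_force: [0.0, 0.4, -0.2]
opening: 0.074
gripper_force: 0.0
```

Request:
servo_tool(
  series="-1 -22 7.5 0 -1.5 0; -1 -22 7.5 0 -1.5 0; -1 -22 7.5 0 -1.5 0; -1 -22 7.5 0 -1.5 0; -1 -22 7.5 0 -1.5 0; 0 -22 7.5 0 -1.5 0; 0 -22 7.5 0 -1.5 0; 0 -22 7.5 0 -1.5 0; 0 -22 7.5 0 -1.5 0; 0 -22 7.5 0 -1.5 0",
)

```text
t: 3.5
eef_pos: [0.4467, -0.0975, 0.2235]
eef_rot: [0.098, 0.986, -0.013, 0.131]
ft_force: [0.2, -1.0, 0.1]
opening: 0.0741
gripper_force: 0.0
```

Request:
servo_tool(
  series="1 -22 7 0 -1.5 0; 1 -22 7 0 -1.5 0; 1 -22 7 0 -1.5 0; 1 -22 7 0 -1.5 0; 1 -22 7 0 -1.5 0; 2 -22 7 0 -1.5 0; 2 -22 7 0 -1.5 0; 2 -22 7 0 -1.5 0; 2 -22 7 0 -1.5 0; 2 -22 7 0 -1.5 0",
)

```text
t: 4.33
eef_pos: [0.4161, -0.2304, 0.1811]
eef_rot: [0.096, 0.977, -0.028, 0.187]
ft_force: [0.3, -0.5, -0.9]
opening: 0.0742
gripper_force: 0.0
```

```bash
cat >> plan.py <<'E'
def rel(g,A=None):
    A=cur() if A is None else A; B=goal(*g); D=np.linalg.inv(A)@B
    print("shift mm",(D[:3,3]*1e3).round(1),"rot deg",np.degrees(R.from_matrix(D[:3,:3]).as_rotvec()).round(2))
E
python3 -c "
from pts import *
rel((slot(-1,-1),TY[2],30,132)); o=ctrl.observe(); print(o['t'],o['eef_pos'],o['ft_force'],o['joints'].round(2) if hasattr(o['joints'],'round') else o['joints'],o['opening'])"
```

```text
shift mm [-10.1 -82.   36.7] rot deg [-1.43 -8.27 -0.54]
4.3333 [ 0.41606677 -0.23039258  0.18109253] [ 0.29706202 -0.53448033 -0.87058095] [ 0.85  0.66 -0.61  2.39  2.17  0.36 -0.36] 0.07422667821685648
```

Request:
servo_tool(
  series="-1 -8 3.5 -0.1 -0.8 0; -1 -8 3.5 -0.1 -0.8 0; -1 -8 3.5 -0.1 -0.8 0; -1 -8 3.5 -0.2 -0.8 0; -1 -8 3.5 -0.2 -0.8 -0.1; -1 -8 3.5 -0.2 -0.8 -0.1; -1 -8 3.5 -0.2 -0.8 -0.1; -1 -8 3.5 -0.1 -0.8 -0.1; -1 -8 3.5 -0.1 -0.9 -0.1; -1 -10 4 -0.1 -1 0",
)

```text
t: 5.17
eef_pos: [0.4239, -0.3153, 0.1539]
eef_rot: [0.087, 0.962, -0.024, 0.257]
ft_force: [-0.0, -0.2, -0.1]
opening: 0.0739
gripper_force: 0.0
```

```bash
python3 -c "
from pts import *
rel((slot(-1,-1),TY[2],30,12)); print(ctrl.observe()['joints'].round(2))"
```

```text
shift mm [  1.9  -0.8 120.6] rot deg [-0.08 -0.1  -0.01]
[ 1.15  0.83 -0.75  2.34  2.47  0.45 -0.35]
```

Request:
servo_tool(
  series="0.2 0 16 0 0 0; 0.2 0 16 0 0 0; 0.2 0 16 0 0 0; 0.2 0 15 0 0 0; 0.2 0 15 0 0 0; 0.2 -0.2 12 0 0 0; 0.2 -0.2 10 0 0 0; 0.2 -0.2 9 0 0 0; 0.2 -0.2 7 0 0 0; 0.1 0 4.6 0 0 0",
)

```text
t: 6.0
eef_pos: [0.4809, -0.3263, 0.0476]
eef_rot: [0.087, 0.962, -0.024, 0.256]
ft_force: [0.6, 0.2, 0.2]
opening: 0.0738
gripper_force: 0.0
```

Request:
servo_tool(
  series="0 0 0 0 0 0; 0 0 0 0 0 0; 0 0 0 0 0 0; 0 0 0 0 0 0; 0 0 0 0 0 0; 0 0 0 0 0 0; 0 0 0 0 0 0; 0 0 0 0 0 0; 0 0 0 0 0 0; 0 0 0 0 0 0",
  grip=50,
  grip_force=15,
)

```text
t: 6.83
eef_pos: [0.4804, -0.3261, 0.0484]
eef_rot: [0.087, 0.962, -0.024, 0.256]
ft_force: [-4.1, -0.0, 4.0]
opening: 0.0594
gripper_force: 15.0
```

```bash
python3 -c "
from pts import *
rel((slot(-1,-1),TY[2],30,12)); s=ctrl.snapshot('scene'); save(s,'g1.png'); a=s['pixels'][230:370,190:370]; cv2.imwrite('pics/g1c.png',cv2.resize(a[:,:,::-1],None,fx=3.5,fy=3.5))"
```

```text
shift mm [-0.8 -0.4  0.5] rot deg [-0.07 -0.19 -0.02]
```

View pics/g1c.png

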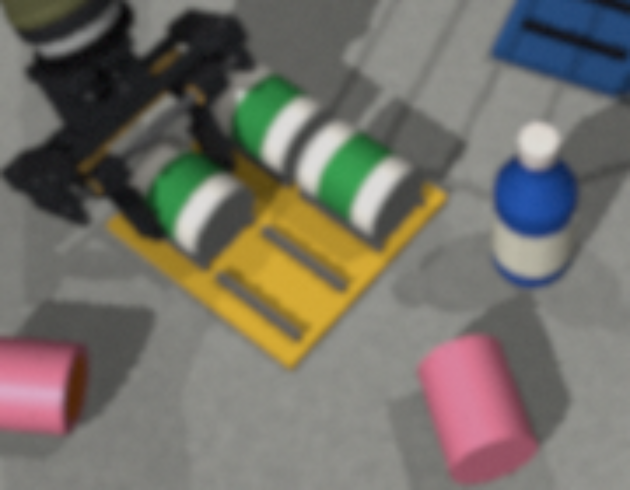

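Request:
servo_tool(
  series="0 0 -3 0 0 0; 0 0 -7 0 0 0; 0 0 -12 0 0 0; 0 0 -16 0 0 0; 0 0 -18 0 0 0; 0 0 -18 0 0 0; 0 0 -18 0 0 0; 0 0 -18 0 0 0; 0 0 -15 0 0 0; 0 0 -10 0 0 0",
)

```text
t: 7.72
eef_pos: [0.4136, -0.3134, 0.167]
eef_rot: [0.087, 0.962, -0.024, 0.256]
ft_force: [-0.0, -0.7, -1.6]
opening: 0.0598
gripper_force: 15.0
```

```bash
python3 -c "
from pts import *
print(pocket(0),ctrl.observe()['opening'])
run(cur(),[(20,(pocket(0),RK[2],30,162))])"
```

```text
[ 0.6689016  -0.02289515  0.042     ] 0.059839651761100975
-> [ 0.5882 -0.0301  0.1823]
-5.6 15.5 2.3 -0.39 -0.01 -0.67; -5.9 15.4 2.5 -0.39 -0.01 -0.67; -6 15.4 2.5 -0.39 -0.01 -0.67; -6.1 15.2 2.6 -0.39 -0.01 -0.67; -6.4 15.2 2.8 -0.39 -0.01 -0.67; -6.5 15 2.8 -0.39 -0.01 -0.67; -6.7 15 3 -0.39 -0.01 -0.67; -6.9 14.9 3 -0.39 -0.01 -0.67; -7 14.7 3.2 -0.39 -0.01 -0.67; -7.3 14.7 3.3 -0.39 -0.01 -0.67
-7.4 14.5 3.3 -0.39 -0.01 -0.67; -7.5 14.5 3.5 -0.39 -0.01 -0.67; -7.7 14.3 3.5 -0.39 -0.01 -0.67; -7.9 14.2 3.7 -0.39 -0.01 -0.67; -8.1 14.1 3.7 -0.39 -0.01 -0.67; -8.2 13.9 3.9 -0.39 -0.01 -0.67; -8.4 13.9 3.9 -0.39 -0.01 -0.67; -8.6 13.7 4.1 -0.39 -0.01 -0.67; -8.7 13.6 4.1 -0.39 -0.01 -0.67; -8.8 13.5 4.3 -0.39 -0.01 -0.67
```

Request:
servo_tool(
  series="-5.5 15.5 2.5 -0.4 0 -0.7; -6 15.5 2.5 -0.4 0 -0.7; -6 15.5 2.5 -0.4 0 -0.7; -6 15 2.5 -0.4 0 -0.7; -6.5 15 3 -0.4 0 -0.7; -6.5 15 3 -0.4 0 -0.7; -6.5 15 3 -0.4 0 -0.7; -7 15 3 -0.4 0 -0.7; -7 15 3 -0.4 0 -0.7; -7 14.5 3.5 -0.4 0 -0.7",
)

```text
t: 8.55
eef_pos: [0.5017, -0.1711, 0.1727]
eef_rot: [0.019, 0.966, -0.005, 0.257]
ft_force: [0.1, 0.3, -0.9]
opening: 0.0595
gripper_force: 15.0
```

Request:
servo_tool(
  series="-7.5 14.5 3.5 -0.4 0 -0.7; -7.5 14.5 3.5 -0.4 0 -0.7; -7.5 14.5 3.5 -0.4 0 -0.7; -8 14 3.5 -0.4 0 -0.7; -8 14 4 -0.4 0 -0.7; -8 14 4 -0.4 0 -0.7; -8.5 14 4 -0.4 0 -0.6; -8.5 13.5 4 -0.4 0 -0.6; -8.5 13.5 4 -0.3 0 -0.6; -8.5 13.5 4 -0.3 0 -0.6",
)

```text
t: 9.38
eef_pos: [0.5873, -0.0292, 0.1795]
eef_rot: [-0.045, 0.965, 0.012, 0.257]
ft_force: [-0.4, 0.5, -1.5]
opening: 0.0596
gripper_force: 15.0
```

```bash
python3 -c "
from pts import *
print(ctrl.observe()['joints'].round(2))
rel((pocket(0),RK[2],30,162))
T=ctrl.snapshot('top');S=ctrl.snapshot('scene')
def cr(s,r): return cv2.resize(s['pixels'][r[1]:r[3],r[0]:r[2],::-1],(400,400))
cv2.imwrite('pics/p1.png',np.hstack([cr(T,(180,120,340,280)),cr(S,(290,130,430,270))]))"
```

```text
[ 0.45  0.78 -0.74  2.2   2.09  0.51 -0.35]
shift mm [-2.1 -0.9 -2. ] rot deg [ 0.13 -0.21  0.26]
```

View pics/p1.png

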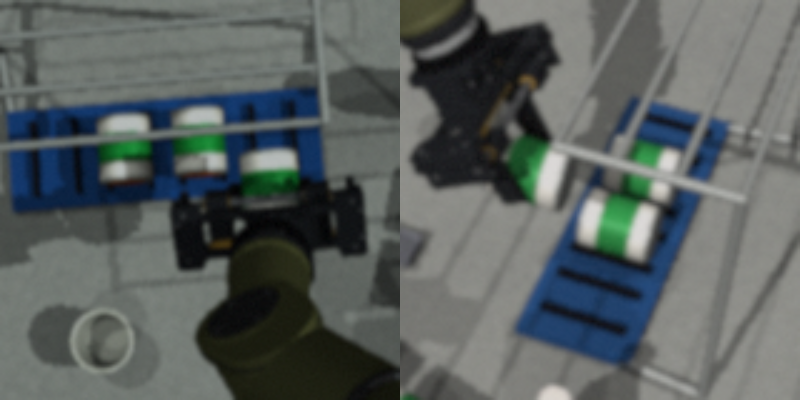

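Request:
servo_tool(
  series="0 0 8 0 0 0; -0.3 0 16 0 0 0.1; -0.3 0 18 0 -0.1 0.1; -0.3 0 18 0.1 0 0; -0.3 -0.3 18 0 -0.1 0.1; -0.1 -0.2 18 0 0 0; 0 0 15 0 0 0; 0 0 12 0 0 0; 0 0 8 0 0 0; 0 0 4 0 0 0",
)

```text
t: 10.32
eef_pos: [0.6553, -0.0254, 0.0615]
eef_rot: [-0.041, 0.965, 0.011, 0.258]
ft_force: [0.9, -0.7, -1.3]
opening: 0.0594
gripper_force: 15.0
```

```bash
python3 -c "
from pts import *
rel((pocket(0),RK[2],30,12));print(ctrl.observe()['ft_force'])"
```

```text
shift mm [-2.2  1.3 11.7] rot deg [-0.06 -0.08 -0.15]
[ 0.92197985 -0.66690083 -1.27698332]
```

Request:
servo_tool(
  series="-0.4 0.5 2 0 0 0; -0.4 0.5 2 0 0 0; -0.4 0.4 1.5 0 0 0; 0 0 1 0 0 0; 0 0 1 0 0 0; 0 0 1 0 0 0; 0 0 0.5 0 0 0; 0 0 0.5 0 0 0; 0 0 0.5 0 0 0; 0 0 0 0 0 0",
)

```text
t: 11.15
eef_pos: [0.6615, -0.0225, 0.0548]
eef_rot: [-0.042, 0.965, 0.012, 0.259]
ft_force: [0.8, 1.3, -0.9]
opening: 0.0598
gripper_force: 15.0
```

```bash
python3 -c "
from pts import *
rel((pocket(0),RK[2],30,12));print(ctrl.observe()['ft_force'])"
```

```text
shift mm [ 0.  -1.   2.7] rot deg [-0.01  0.   -0.08]
[ 0.77661146  1.27797855 -0.88273602]
```

Request:
servo_tool(
  series="0 -0.5 0.3 0 0 0; 0.1 -0.5 0.3 0 0 0; 0.1 0 0.3 0 0 0; 0.1 0 0.3 0 0 0; 0.1 0 0.3 0 0 0; 0.1 0 0.3 0 0 0; 0.1 0 0.3 0 0 0; 0.1 0 0.3 0 0 0; 0 0 0 0 0 0; 0 0 0 0 0 0",
)

```text
t: 11.98
eef_pos: [0.6622, -0.0234, 0.0525]
eef_rot: [-0.042, 0.965, 0.012, 0.259]
ft_force: [-0.0, -0.1, -0.1]
opening: 0.0595
gripper_force: 15.0
```

Request:
servo_tool(
  series="0.1 0 0.2 0 0 0; 0.1 0 0.2 0 0 0; 0.1 0 0.2 0 0 0; 0 0 0 0 0 0; 0 0 0 0 0 0; 0 0 0 0 0 0; 0 0 0 0 0 0; 0 0 0 0 0 0; 0 0 0 0 0 0; 0 0 0 0 0 0",
)

```text
t: 12.82
eef_pos: [0.6622, -0.0234, 0.0524]
eef_rot: [-0.042, 0.965, 0.011, 0.259]
ft_force: [-2.9, -0.6, 6.0]
opening: 0.0598
gripper_force: 15.0
```

Request:
servo_tool(
  series="0 0 0 0 0 0; 0 0 0 0 0 0; 0 0 0 0 0 0; 0 0 0 0 0 0; 0 0 0 0 0 0; 0 0 0 0 0 0; 0 0 -2 0 0 0; 0 0 -4 0 0 0; 0 0 -8 0 0 0; 0 0 -14 0 0 0",
  grip=67,
)

```text
t: 13.65
eef_pos: [0.6479, -0.0247, 0.0759]
eef_rot: [-0.042, 0.965, 0.012, 0.258]
ft_force: [0.4, -0.4, -0.3]
opening: 0.0668
gripper_force: 0.0
```

Request:
servo_tool(
  series="0 0 -20 0 0 0; 0 0 -20 0 0 0; 0 0 -20 0 0 0; 0 0 -20 0 0 0; 0 0 -20 0 0 0; 0 0 -15 0 0 0; 0 0 -5 0 0 0; 0 0 0 0 0 0; 0 0 0 0 0 0; 0 0 0 0 0 0",
)

```text
t: 14.48
eef_pos: [0.5887, -0.0301, 0.1793]
eef_rot: [-0.042, 0.965, 0.012, 0.258]
ft_force: [-0.5, -0.1, -0.4]
opening: 0.0669
gripper_force: 0.0
```

```bash
python3 -c "
from pts import *
from tins import tinfit
run(cur(),[(20,(slot(-1,1),TY[2],30,132))])
S=ctrl.snapshot('scene');T=ctrl.snapshot('top')
for i in (0,1,2):
  for s in (T,S): print(i,pocket(i)[:2].round(4),[np.round(q,4) for q in tinfit(s,[*pocket(i)[:2],RK[2]],.042)])
cv2.imwrite('pics/p2.png',np.hstack([cv2.resize(s['pixels'][r[1]:r[3],r[0]:r[2],::-1],(400,400)) for s,r in((T,(180,120,340,280)),(S,(290,130,430,270)))]))"
```

```text
-> [ 0.4383 -0.2274  0.1523]
7.9 -9.2 -3 0.38 -0 0.66; 7.8 -9.3 -2.9 0.38 -0 0.66; 7.7 -9.4 -2.9 0.38 -0 0.66; 7.6 -9.5 -2.8 0.38 -0 0.66; 7.4 -9.6 -2.8 0.38 -0 0.66; 7.4 -9.7 -2.7 0.38 -0 0.66; 7.2 -9.8 -2.6 0.38 -0 0.66; 7.1 -9.9 -2.6 0.38 -0 0.66; 7.1 -10 -2.5 0.38 -0 0.66; 6.9 -10.1 -2.4 0.38 -0 0.66
6.7 -10.2 -2.4 0.38 -0 0.66; 6.7 -10.3 -2.3 0.38 -0 0.66; 6.5 -10.4 -2.2 0.38 -0 0.66; 6.5 -10.5 -2.1 0.38 -0 0.66; 6.3 -10.5 -2.1 0.38 -0 0.66; 6.1 -10.7 -2 0.38 -0 0.66; 6.1 -10.7 -2 0.38 -0 0.66; 5.9 -10.8 -1.9 0.38 -0 0.66; 5.8 -10.9 -1.8 0.38 -0 0.66; 5.7 -11 -1.7 0.38 -0 0.66
0 [ 0.6689 -0.0229] [array([ 0.6721, -0.0243,  0.0804,  0.0275]), np.float64(0.2008)]
0 [ 0.6689 -0.0229] [array([ 0.6686, -0.0152, -0.061 ,  0.0297]), np.float64(0.36)]
1 [0.6613 0.0628] [array([0.6625, 0.0609, 0.05  , 0.0275]), np.float64(0.2)]
1 [0.6613 0.0628] [array([ 0.6594,  0.0703, -0.0409,  0.0297]), np.float64(0.343)]
2 [0.6537 0.1484] [array([0.6489, 0.1474, 0.0997, 0.0194]), np.float64(0.1009)]
2 [0.6537 0.1484] [array([0.6484, 0.1441, 0.1076, 0.0317]), np.float64(0.1644)]
```

View pics/p2.png

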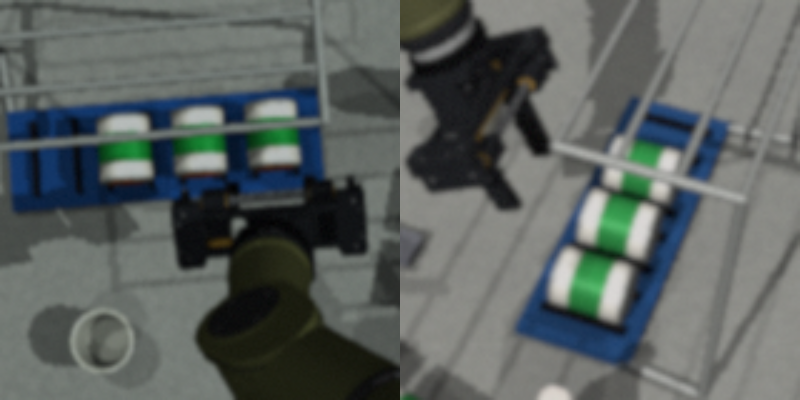

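```bash
cat > edge.py <<'E'
from pts import *
def edges(s,c,yaw,zt,label):
    # profile along tin axis on its top line, mm from c ; returns rear & front edge of white and green band centre
    r=R.from_euler('z',yaw).as_matrix(); t=np.arange(-60,60,.5)
    acc=[]
    for y in np.arange(-8,8.1,2):
        q=proj(s,[np.r_[c[:2],zt-(.03-np.sqrt(.03**2-(y/1e3)**2))]+r@[k/1e3,y/1e3,0] for k in t]).astype(np.float32)
        acc.append(cv2.remap(s["pixels"],q[None,:,0],q[None,:,1],cv2.INTER_CUBIC)[0].astype(float))
    p=np.mean(acc,0); lum=p.mean(1); g=p[:,1]-(p[:,0]+p[:,2])/2; g=np.clip(g-12,0,None); w=abs(t)<28
    gc=(t*g*w).sum()/(g*w).sum()
    def cross(idx,f,th):
        for a,b in zip(idx[:-1],idx[1:]):
            if (f[a]-th)*(f[b]-th)<=0: return t[a]+(t[b]-t[a])*(th-f[a])/(f[b]-f[a]+1e-9)
    br=p[:,0]  # red: white high, blue low
    hi=np.percentile(br,90); rear=cross([i for i in range(len(t)-1,-1,-1) if 15<t[i]<50],br,.55*hi); front=cross([i for i in range(len(t)) if -50<t[i]<-15],br,.55*hi)
    print(label,"green",round(gc,1),"rear",rear and round(rear,1),"front",front and round(front,1))
if __name__=="__main__":
    for n in("top","scene"):
        s=ctrl.snapshot(n)
        for i in range(4): edges(s,pocket(i),RK[2],.072,f"{n} {i}")
E
python3 edge.py
```

```text
top 0 green -1.9 rear 37.9 front -36.3
top 1 green -3.9 rear 36.9 front -37.4
top 2 green -5.9 rear 35.4 front -39.0
top 3 green nan rear 48.1 front None
scene 0 green 0.5 rear 36.6 front -47.3
scene 1 green -0.9 rear 35.8 front -47.0
scene 2 green -2.5 rear 45.0 front -40.8
scene 3 green nan rear None front Noneedge.py:10: RuntimeWarning: invalid value encountered in scalar divide
  gc=(t*g*w).sum()/(g*w).sum()
```

Request:
servo_tool(
  series="8 -9 -3 0.4 0 0.7; 8 -9.5 -3 0.4 0 0.7; 7.5 -9.5 -3 0.4 0 0.7; 7.5 -9.5 -3 0.4 0 0.7; 7.5 -9.5 -3 0.4 0 0.7; 7.5 -9.5 -2.5 0.4 0 0.7; 7 -10 -2.5 0.4 0 0.7; 7 -10 -2.5 0.4 0 0.7; 7 -10 -2.5 0.4 0 0.7; 7 -10 -2.5 0.4 0 0.7",
  grip=74,
)

```text
t: 15.52
eef_pos: [0.5122, -0.1294, 0.1665]
eef_rot: [0.027, 0.966, -0.007, 0.259]
ft_force: [0.4, 0.4, 0.7]
opening: 0.0738
gripper_force: 0.0
```

Request:
servo_tool(
  series="7 -10 -2.5 0.4 0 0.6; 7 -10 -2.5 0.4 0 0.6; 6.5 -10.5 -2 0.4 0 0.6; 6.5 -10.5 -2 0.4 0 0.6; 6.5 -10.5 -2 0.4 0 0.6; 6 -10.5 -2 0.4 0 0.6; 6 -10.5 -2 0.3 0 0.6; 6 -11 -2 0.3 0 0.6; 6 -11 -2 0.3 0 0.6; 5.5 -11 -2 0.3 0 0.6",
)

```text
t: 16.35
eef_pos: [0.4358, -0.227, 0.1534]
eef_rot: [0.085, 0.962, -0.023, 0.258]
ft_force: [-0.5, -0.2, -0.3]
opening: 0.0738
gripper_force: 0.0
```

```bash
python3 -c "
from pts import *
rel((slot(-1,1),TY[2],30,12))"
```

```text
shift mm [ -1.7   0.  122.2] rot deg [0.05 0.01 0.18]
```

Request:
servo_tool(
  series="-0.2 0 16 0 0 0; -0.2 0 16 0 0 0.1; -0.2 0 16 0 0 0; -0.2 0 15 0 0 0.1; -0.2 0 15 0 0 0; -0.2 0 13 0 0 0; -0.2 0 11 0 0 0; -0.2 0 9 0 0 0; -0.2 0 7 0 0 0; 0 0 4.2 0 0 0",
)

```text
t: 17.18
eef_pos: [0.4986, -0.2375, 0.048]
eef_rot: [0.087, 0.962, -0.023, 0.258]
ft_force: [-0.4, -0.0, 0.8]
opening: 0.0741
gripper_force: 0.0
```

Request:
servo_tool(
  series="0 0 0 0 0 0; 0 0 0 0 0 0; 0 0 0 0 0 0; 0 0 0 0 0 0; 0 0 0 0 0 0; 0 0 0 0 0 0; 0 0 0 0 0 0; 0 0 0 0 0 0; 0 0 0 0 0 0; 0 0 0 0 0 0",
  grip=50,
  grip_force=15,
)

```text
t: 18.02
eef_pos: [0.4981, -0.2373, 0.0488]
eef_rot: [0.086, 0.962, -0.023, 0.258]
ft_force: [-2.6, -0.2, 5.0]
opening: 0.0597
gripper_force: 15.0
```

```bash
python3 -c "
from pts import *
rel((slot(-1,1),TY[2],30,12))"
```

```text
shift mm [ 0.7 -0.9  0.1] rot deg [0.07 0.01 0.06]
```

Request:
servo_tool(
  series="0 0 -3 0 0 0; 0 0 -7 0 0 0; 0 0 -12 0 0 0; 0 0 -16 0 0 0; 0 0 -18 0 0 0; 0 0 -18 0 0 0; 0 0 -18 0 0 0; 0 0 -18 0 0 0; 0 0 -15 0 0 0; 0 0 -10 0 0 0",
)

```text
t: 18.85
eef_pos: [0.4303, -0.2247, 0.1671]
eef_rot: [0.086, 0.962, -0.023, 0.258]
ft_force: [0.3, 0.0, -2.8]
opening: 0.0596
gripper_force: 15.0
```

```bash
python3 -c "
from pts import *
print(pocket(3,-.0015))
run(cur(),[(30,(pocket(3,-.0015),.0945,30,162))])"
```

```text
[0.64460427 0.23396257 0.042     ]
-> [0.564  0.2263 0.1823]
-1.8 15.6 0.4 -0.26 -0 -0.45; -1.8 15.6 0.5 -0.26 -0 -0.45; -2 15.5 0.6 -0.26 -0 -0.45; -2.1 15.5 0.6 -0.26 -0 -0.45; -2.3 15.5 0.7 -0.26 -0 -0.45; -2.3 15.5 0.8 -0.26 -0 -0.45; -2.5 15.5 0.9 -0.26 -0 -0.45; -2.6 15.5 0.9 -0.26 -0 -0.45; -2.8 15.4 1 -0.26 -0 -0.45; -2.8 15.4 1 -0.26 -0 -0.45
-3 15.3 1.2 -0.26 -0 -0.45; -3.1 15.4 1.2 -0.26 -0 -0.45; -3.2 15.3 1.2 -0.26 -0 -0.45; -3.3 15.2 1.4 -0.26 -0 -0.45; -3.4 15.3 1.4 -0.26 -0 -0.45; -3.6 15.2 1.5 -0.26 -0 -0.45; -3.7 15.2 1.5 -0.26 -0 -0.45; -3.8 15.1 1.6 -0.26 -0 -0.45; -3.9 15.1 1.7 -0.26 -0 -0.45; -4.1 15 1.8 -0.26 -0 -0.45
-4.1 15.1 1.8 -0.26 -0 -0.45; -4.3 14.9 1.9 -0.26 -0 -0.45; -4.4 15 1.9 -0.26 -0 -0.45; -4.5 14.9 2.1 -0.26 -0 -0.45; -4.6 14.8 2.1 -0.26 -0 -0.45; -4.8 14.8 2.1 -0.26 -0 -0.45; -4.9 14.8 2.2 -0.26 -0 -0.45; -4.9 14.7 2.3 -0.26 -0 -0.45; -5.1 14.6 2.4 -0.26 -0 -0.45; -5.2 14.6 2.4 -0.26 -0 -0.45
```

Request:
servo_tool(
  series="-2 15.5 0.5 -0.3 0 -0.5; -2 15.5 0.5 -0.3 0 -0.5; -2 15.5 0.5 -0.3 0 -0.5; -2 15.5 0.5 -0.3 0 -0.5; -2.5 15.5 0.5 -0.3 0 -0.5; -2.5 15.5 1 -0.3 0 -0.5; -2.5 15.5 1 -0.2 0 -0.4; -2.5 15.5 1 -0.2 0 -0.4; -3 15.5 1 -0.2 0 -0.4; -3 15.5 1 -0.2 0 -0.4",
)

```text
t: 19.68
eef_pos: [0.4762, -0.0741, 0.1717]
eef_rot: [0.041, 0.965, -0.011, 0.258]
ft_force: [0.2, 0.3, -3.0]
opening: 0.0596
gripper_force: 15.0
```

Request:
servo_tool(
  series="-3 15.5 1 -0.3 0 -0.5; -3 15.5 1 -0.3 0 -0.5; -3 15.5 1 -0.3 0 -0.5; -3.5 15 1.5 -0.3 0 -0.5; -3.5 15 1.5 -0.3 0 -0.5; -3.5 15 1.5 -0.3 0 -0.5; -3.5 15 1.5 -0.2 0 -0.4; -4 15 1.5 -0.2 0 -0.4; -4 15 1.5 -0.2 0 -0.4; -4 15 1.5 -0.2 0 -0.4",
)

```text
t: 20.52
eef_pos: [0.5196, 0.0755, 0.1776]
eef_rot: [-0.004, 0.966, 0.0, 0.259]
ft_force: [-0.4, -0.6, -2.9]
opening: 0.0596
gripper_force: 15.0
```

Request:
servo_tool(
  series="-4 15 2 -0.3 0 -0.5; -4.5 15 2 -0.3 0 -0.5; -4.5 15 2 -0.3 0 -0.5; -4.5 15 2 -0.3 0 -0.5; -4.5 15 2 -0.3 0 -0.5; -5 15 2 -0.3 0 -0.5; -5 15 2 -0.2 0 -0.4; -5 14.5 2.5 -0.2 0 -0.4; -5 14.5 2.5 -0.2 0 -0.4; -5 14.5 2.5 -0.2 0 -0.4",
)

```text
t: 21.35
eef_pos: [0.5635, 0.2262, 0.1823]
eef_rot: [-0.048, 0.965, 0.012, 0.258]
ft_force: [0.9, -0.8, -3.0]
opening: 0.0597
gripper_force: 15.0
```

```bash
python3 -c "
from pts import *
rel((pocket(3,-.0015),.0945,30,12))
print(ctrl.observe()['joints'].round(2))"
```

```text
shift mm [ -0.5  -0.  150.2] rot deg [ 0.04 -0.02  0.3 ]
[-0.04  0.84 -0.9   2.13  1.78  0.88 -0.52]
```

Request:
servo_tool(
  series="0 0 8 0 0 0; -0.3 0 16 0 0 0.1; -0.3 0 18 0 0 0.1; -0.3 0 18 0 0 0.1; -0.3 0 18 0 0 0; 0 0 18 0 0 0; 0 0 15 0 0 0; 0 0 13 0 0 0; 0 0 9 0 0 0; 0 0 5 0 0 0",
)

```text
t: 22.18
eef_pos: [0.6341, 0.2314, 0.0617]
eef_rot: [-0.045, 0.965, 0.012, 0.258]
ft_force: [-0.5, 0.5, -2.7]
opening: 0.0593
gripper_force: 15.0
```

```bash
python3 -c "
from pts import *
rel((pocket(3,-.0015),.0945,30,12))
T=ctrl.snapshot('top');S=ctrl.snapshot('scene')
cv2.imwrite('pics/p3.png',np.hstack([cv2.resize(s['pixels'][r[1]:r[3],r[0]:r[2],::-1],(400,400)) for s,r in((T,(160,120,320,280)),(S,(330,110,430,210)))]))"
```

```text
shift mm [ 0.5  1.6 10.4] rot deg [-0.05 -0.06 -0.1 ]
```

View pics/p3.png

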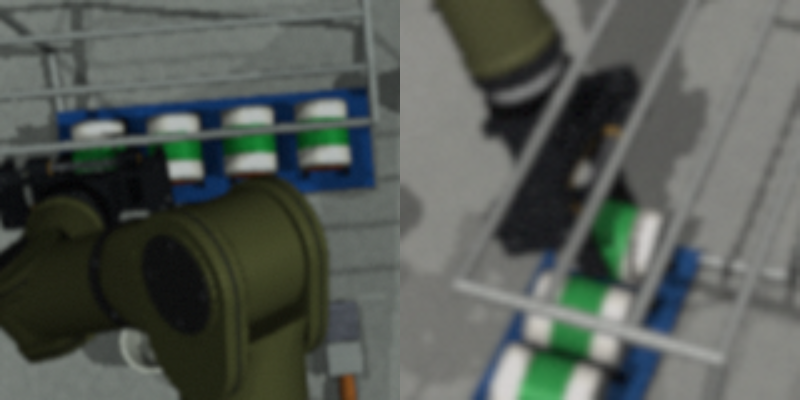

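Request:
servo_tool(
  series="0 0.5 2 0 0 0; 0 0.5 2 0 0 0; 0 0.4 1.5 0 0 0; 0 0 1 0 0 0; 0 0 1 0 0 0; 0 0 0.6 0 0 0; 0 0 0.4 0 0 0; 0 0 0.4 0 0 0; 0 0 0.4 0 0 0; 0 0 0 0 0 0",
)

```text
t: 23.12
eef_pos: [0.6386, 0.2342, 0.0549]
eef_rot: [-0.045, 0.965, 0.012, 0.259]
ft_force: [0.5, -0.1, -2.5]
opening: 0.0594
gripper_force: 15.0
```

```bash
python3 -c "
from pts import *
rel((pocket(3,-.0015),.0945,30,12));print(ctrl.observe()['ft_force'])"
```

```text
shift mm [ 1.3 -0.8  2.1] rot deg [ 0.01  0.02 -0.08]
[ 0.45873838 -0.13485487 -2.51234797]
```

Request:
servo_tool(
  series="0.1 -0.3 0.3 0 0 0; 0.1 -0.3 0.3 0 0 0; 0.1 0 0.3 0 0 0; 0.1 0 0.3 0 0 0; 0.1 0 0.3 0 0 0; 0.1 0 0.3 0 0 0; 0.1 0 0.3 0 0 0; 0 0 0 0 0 0; 0 0 0 0 0 0; 0 0 0 0 0 0",
)

```text
t: 23.95
eef_pos: [0.6391, 0.2337, 0.0529]
eef_rot: [-0.045, 0.965, 0.013, 0.259]
ft_force: [-0.8, -0.3, -0.0]
opening: 0.0594
gripper_force: 15.0
```

Request:
servo_tool(
  series="0.1 0 0.2 0 0 0; 0.1 0 0.2 0 0 0; 0 0 0 0 0 0; 0 0 0 0 0 0; 0 0 0 0 0 0; 0 0 0 0 0 0; 0 0 0 0 0 0; 0 0 0 0 0 0; 0 0 0 0 0 0; 0 0 0 0 0 0",
)

```text
t: 24.78
eef_pos: [0.6391, 0.2338, 0.0529]
eef_rot: [-0.045, 0.965, 0.013, 0.259]
ft_force: [-3.5, -2.3, 5.7]
opening: 0.0596
gripper_force: 15.0
```

Seated. Release and retreat, then plan for the last tin.

Request:
servo_tool(
  series="0 0 0 0 0 0; 0 0 0 0 0 0; 0 0 0 0 0 0; 0 0 0 0 0 0; 0 0 0 0 0 0; 0 0 0 0 0 0; 0 0 -2 0 0 0; 0 0 -4 0 0 0; 0 0 -8 0 0 0; 0 0 -14 0 0 0",
  grip=67,
)

```text
t: 25.62
eef_pos: [0.6247, 0.2319, 0.0765]
eef_rot: [-0.045, 0.965, 0.012, 0.258]
ft_force: [0.7, 0.3, -0.2]
opening: 0.0672
gripper_force: 0.0
```

Request:
servo_tool(
  series="0 0 -20 0 0 0; 0 0 -20 0 0 0; 0 0 -20 0 0 0; 0 0 -20 0 0 0; 0 0 -20 0 0 0; 0 0 -15 0 0 0; 0 0 -5 0 0 0; 0 0 0 0 0 0; 0 0 0 0 0 0; 0 0 0 0 0 0",
)

```text
t: 26.45
eef_pos: [0.5656, 0.2262, 0.1799]
eef_rot: [-0.045, 0.965, 0.012, 0.258]
ft_force: [0.1, -0.4, -0.8]
opening: 0.067
gripper_force: 0.0
```

```bash
python3 edge.py; python3 -c "
from pts import *
A=run(cur(),[(40,(slot(1,1),TY[2],32,134))])"
```

```text
top 0 green -2.7 rear 37.1 front -36.5
top 1 green -3.9 rear 36.4 front -36.9
top 2 green -6.0 rear 35.5 front -38.6
top 3 green -4.5 rear 37.8 front -36.8
scene 0 green -0.4 rear 36.1 front -46.9
scene 1 green -0.8 rear 35.7 front -46.1
scene 2 green -2.5 rear 44.9 front -45.7
scene 3 green -0.5 rear 47.2 front None
-> [ 0.522  -0.2426  0.1516]
2.2 -11.6 -0.5 0.2 -0.05 0.33; 2.2 -11.6 -0.4 0.2 -0.05 0.33; 2.1 -11.6 -0.4 0.2 -0.05 0.33; 2 -11.6 -0.4 0.2 -0.05 0.33; 2 -11.6 -0.3 0.2 -0.05 0.33; 1.8 -11.6 -0.3 0.2 -0.05 0.33; 1.9 -11.7 -0.3 0.2 -0.05 0.33; 1.7 -11.6 -0.2 0.2 -0.05 0.33; 1.7 -11.7 -0.2 0.2 -0.05 0.33; 1.6 -11.7 -0.1 0.2 -0.05 0.33
1.6 -11.7 -0.1 0.2 -0.05 0.33; 1.5 -11.7 -0 0.2 -0.05 0.33; 1.4 -11.7 -0 0.2 -0.05 0.33; 1.3 -11.7 -0 0.2 -0.05 0.33; 1.3 -11.7 0 0.2 -0.05 0.33; 1.2 -11.8 0.1 0.2 -0.05 0.33; 1.2 -11.7 0.2 0.2 -0.05 0.33; 1.1 -11.7 0.2 0.2 -0.05 0.33; 1 -11.8 0.2 0.2 -0.05 0.33; 0.9 -11.7 0.3 0.2 -0.05 0.33
0.9 -11.8 0.3 0.2 -0.05 0.33; 0.8 -11.7 0.3 0.2 -0.05 0.33; 0.7 -11.8 0.4 0.2 -0.05 0.33; 0.7 -11.8 0.4 0.2 -0.05 0.33; 0.6 -11.7 0.5 0.2 -0.05 0.33; 0.6 -11.8 0.5 0.2 -0.05 0.33; 0.4 -11.8 0.6 0.2 -0.05 0.33; 0.4 -11.8 0.5 0.2 -0.05 0.33; 0.4 -11.7 0.7 0.2 -0.05 0.33; 0.3 -11.8 0.6 0.2 -0.05 0.33
0.2 -11.8 0.8 0.2 -0.05 0.33; 0.1 -11.7 0.7 0.2 -0.05 0.33; 0.1 -11.8 0.8 0.2 -0.05 0.33; -0 -11.8 0.8 0.2 -0.05 0.33; -0.1 -11.7 0.9 0.2 -0.05 0.33; -0.1 -11.8 0.9 0.2 -0.05 0.33; -0.2 -11.7 1 0.2 -0.05 0.33; -0.3 -11.8 1 0.2 -0.05 0.33; -0.3 -11.7 1 0.2 -0.05 0.33; -0.4 -11.8 1.1 0.2 -0.05 0.33
```

```bash
python3 -c "
from pts import *
A=run(cur(),[(20,(slot(1,1),TY[2],35,135))])"
```

```text
-> [ 0.5156 -0.2414  0.1486]
4.8 -23.1 -1 0.42 -0.25 0.66; 4.5 -23.1 -0.8 0.42 -0.25 0.66; 4.3 -23.1 -0.7 0.42 -0.25 0.66; 4 -23.3 -0.6 0.42 -0.25 0.66; 3.7 -23.2 -0.3 0.42 -0.25 0.66; 3.4 -23.4 -0.3 0.42 -0.25 0.66; 3.2 -23.3 -0 0.42 -0.25 0.66; 2.9 -23.4 0 0.42 -0.25 0.66; 2.6 -23.4 0.3 0.42 -0.25 0.66; 2.4 -23.5 0.4 0.42 -0.25 0.66
2.1 -23.4 0.6 0.42 -0.25 0.66; 1.8 -23.5 0.7 0.42 -0.25 0.66; 1.6 -23.5 0.9 0.42 -0.25 0.66; 1.3 -23.5 1.1 0.42 -0.25 0.66; 1 -23.5 1.2 0.42 -0.25 0.66; 0.8 -23.6 1.4 0.42 -0.25 0.66; 0.5 -23.5 1.6 0.42 -0.25 0.66; 0.2 -23.5 1.7 0.42 -0.25 0.66; 0 -23.5 1.9 0.42 -0.25 0.66; -0.3 -23.5 2.1 0.42 -0.25 0.66
```

Request:
servo_tool(
  series="5 -23 -1 0.4 -0.3 0.7; 4.5 -23 -1 0.4 -0.3 0.7; 4.5 -23 -0.5 0.4 -0.3 0.7; 4 -23.5 -0.5 0.4 -0.2 0.7; 3.5 -23.5 -0.5 0.4 -0.2 0.7; 3.5 -23.5 -0.5 0.4 -0.2 0.7; 3 -23.5 0 0.4 -0.2 0.7; 3 -23.5 0 0.4 -0.2 0.6; 2.5 -23.5 0.5 0.4 -0.2 0.6; 2.5 -23.5 0.5 0.4 -0.2 0.6",
  grip=74,
)

```text
t: 27.38
eef_pos: [0.5401, -0.0089, 0.1633]
eef_rot: [0.021, 0.96, -0.005, 0.278]
ft_force: [0.6, 0.2, 0.2]
opening: 0.0739
gripper_force: 0.0
```

Request:
servo_tool(
  series="2 -23.5 0.5 0.5 -0.3 0.7; 2 -23.5 0.5 0.5 -0.3 0.7; 1.5 -23.5 1 0.4 -0.3 0.7; 1.5 -23.5 1 0.4 -0.3 0.7; 1 -23.5 1 0.4 -0.3 0.7; 0.5 -23.5 1.5 0.4 -0.3 0.7; 0.5 -23.5 1.5 0.4 -0.2 0.6; 0 -23.5 1.5 0.4 -0.2 0.6; 0 -23.5 2 0.4 -0.2 0.6; 0 -22 2 0.4 -0.2 0.6",
)

```text
t: 28.22
eef_pos: [0.5145, -0.2418, 0.1474]
eef_rot: [0.087, 0.95, -0.025, 0.298]
ft_force: [0.4, -1.0, 0.5]
opening: 0.0741
gripper_force: 0.0
```

```bash
python3 -c "
from pts import *
rel((slot(1,1),TY[2],35,15));print(ctrl.observe()['joints'].round(2))"
```

```text
shift mm [ -1.9   0.2 119.6] rot deg [ 0.2  -0.15 -0.22]
[ 0.92  0.9  -0.8   2.33  2.48  0.67 -0.54]
```

Request:
servo_tool(
  series="-0.2 0 16 0 0 0; -0.2 0 16 0.1 0 -0.1; -0.2 0 16 0 0 0; -0.2 0 15 0.1 -0.1 -0.1; -0.2 0 14 0 0 0; -0.2 0 12 0 0 0; -0.2 0 10 0 0 0; -0.2 0 9 0 0 0; -0.2 0 7 0 0 0; 0 0 4.2 0 0 0",
)

```text
t: 29.05
eef_pos: [0.5839, -0.2524, 0.0509]
eef_rot: [0.085, 0.95, -0.027, 0.299]
ft_force: [-0.8, 0.1, -0.0]
opening: 0.0739
gripper_force: 0.0
```

Request:
servo_tool(
  series="0 0 0 0 0 0; 0 0 0 0 0 0; 0 0 0 0 0 0; 0 0 0 0 0 0; 0 0 0 0 0 0; 0 0 0 0 0 0; 0 0 0 0 0 0; 0 0 0 0 0 0; 0 0 0 0 0 0; 0 0 0 0 0 0",
  grip=50,
  grip_force=18,
)

```text
t: 29.88
eef_pos: [0.5833, -0.2524, 0.0518]
eef_rot: [0.085, 0.95, -0.027, 0.299]
ft_force: [-4.1, 0.0, 4.4]
opening: 0.0593
gripper_force: 18.0
```

```bash
python3 -c "
from pts import *
rel((slot(1,1),TY[2],35,15));print(ctrl.observe()['ft_force'])"
```

```text
shift mm [ 0.6 -1.3  1.4] rot deg [ 0.03 -0.01  0.09]
[-4.06836921  0.04768461  4.37377265]
```

Request:
servo_tool(
  series="0 0 -3 0 0 0; 0 0 -7 0 0 0; 0 0 -12 0 0 0; 0 0 -16 0 0 0; 0 0 -20 0 0 0; 0 0 -20 0 0 0; 0 0 -20 0 0 0; 0 0 -20 0 0 0; 0 0 -18 0 0 0; 0 0 -14 0 0 0",
)

```text
t: 30.72
eef_pos: [0.4972, -0.2364, 0.1759]
eef_rot: [0.084, 0.95, -0.027, 0.299]
ft_force: [0.3, 0.1, -2.2]
opening: 0.0597
gripper_force: 18.0
```

```bash
python3 -c "
from pts import *
print(saddle(0),ctrl.observe()['opening'])
run(cur(),[(20,(saddle(0),RK[2]+.002,35,135))])"
```

```text
[0.66510107 0.01993657 0.084     ] 0.05966221887667417
-> [0.588  0.0129 0.1946]
-2.4 13.1 0.5 -0.44 -0 -0.63; -2.5 13 0.7 -0.44 -0 -0.63; -2.7 13 0.7 -0.44 -0 -0.63; -2.9 13 0.8 -0.44 -0 -0.63; -2.9 12.9 0.9 -0.44 -0 -0.63; -3.2 12.9 1.1 -0.44 -0 -0.63; -3.2 12.8 1.1 -0.44 -0 -0.63; -3.4 12.8 1.2 -0.44 -0 -0.63; -3.6 12.8 1.3 -0.44 -0 -0.63; -3.6 12.7 1.5 -0.44 -0 -0.63
-3.9 12.6 1.5 -0.44 -0 -0.63; -3.9 12.6 1.6 -0.44 -0 -0.63; -4.1 12.6 1.7 -0.44 -0 -0.63; -4.2 12.5 1.8 -0.44 -0 -0.63; -4.4 12.4 1.9 -0.44 -0 -0.63; -4.5 12.3 2 -0.44 -0 -0.63; -4.7 12.3 2.1 -0.44 -0 -0.63; -4.7 12.2 2.2 -0.44 -0 -0.63; -4.9 12.2 2.3 -0.44 -0 -0.63; -5.1 12.1 2.3 -0.44 -0 -0.63
```

Request:
servo_tool(
  series="-2.5 13 0.5 -0.5 0 -0.6; -2.5 13 0.5 -0.5 0 -0.6; -2.5 13 0.5 -0.5 0 -0.6; -3 13 1 -0.5 0 -0.6; -3 13 1 -0.4 0 -0.6; -3 13 1 -0.4 0 -0.6; -3 13 1 -0.4 0 -0.6; -3.5 13 1 -0.4 0 -0.7; -3.5 13 1.5 -0.4 0 -0.7; -3.5 12.5 1.5 -0.4 0 -0.7",
)

```text
t: 31.55
eef_pos: [0.5445, -0.1093, 0.1839]
eef_rot: [0.02, 0.954, -0.006, 0.3]
ft_force: [0.4, -0.0, -2.6]
opening: 0.0594
gripper_force: 18.0
```

Request:
servo_tool(
  series="-4 12.5 1.5 -0.5 0 -0.6; -4 12.5 1.5 -0.5 0 -0.6; -4 12.5 1.5 -0.5 0 -0.6; -4 12.5 2 -0.5 0 -0.6; -4.5 12.5 2 -0.4 0 -0.6; -4.5 12.5 2 -0.4 0 -0.6; -4.5 12 2 -0.4 0 -0.6; -5 12 2 -0.4 0 -0.7; -5 12 2.5 -0.4 0 -0.7; -5 12 2.5 -0.4 0 -0.7",
)

```text
t: 32.38
eef_pos: [0.5897, 0.0145, 0.1936]
eef_rot: [-0.044, 0.953, 0.014, 0.3]
ft_force: [1.2, -0.8, -2.7]
opening: 0.0598
gripper_force: 18.0
```

```bash
python3 -c "
from pts import *
rel((saddle(0),RK[2]+.002,35,15))"
```

```text
shift mm [  0.8  -1.6 118.1] rot deg [ 0.12 -0.03  0.11]
```

Request:
servo_tool(
  series="0 -0.5 6 0 0 0; 0 -0.5 12 0.1 0 0.1; 0 0 14 0 0 0; 0 0 15 0 0 0; 0 0 15 0 0 0; 0 0 14 0 0 0; 0 0 11 0 0 0; 0 0 8 0 0 0; 0 0 5 0 0 0; 0 0 2 0 0 0",
)

```text
t: 33.22
eef_pos: [0.6481, 0.016, 0.1097]
eef_rot: [-0.042, 0.953, 0.013, 0.3]
ft_force: [-0.5, -0.2, -2.7]
opening: 0.0596
gripper_force: 18.0
```

```bash
python3 -c "
from pts import *
rel((saddle(0),RK[2]+.002,35,15))
T=ctrl.snapshot('top');S=ctrl.snapshot('scene')
cv2.imwrite('pics/p4.png',np.hstack([cv2.resize(s['pixels'][r[1]:r[3],r[0]:r[2],::-1],(400,400)) for s,r in((T,(180,120,320,260)),(S,(310,140,430,260)))]))"
```

```text
shift mm [ 0.6  2.4 15.9] rot deg [-0.14 -0.03 -0.13]
```

View pics/p4.png

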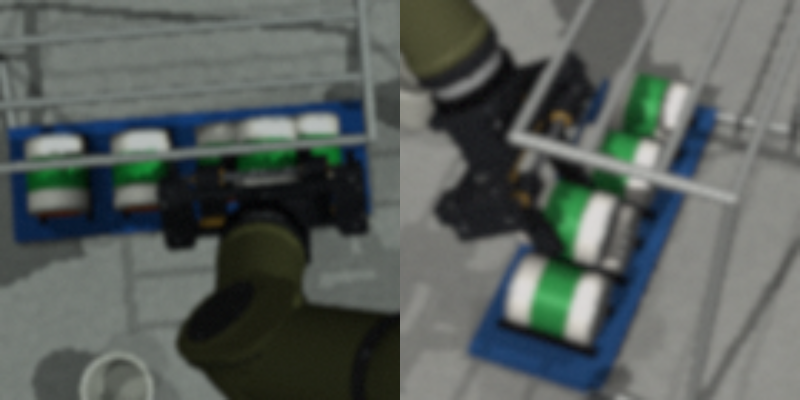

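Request:
servo_tool(
  series="0 0.5 2 0 0 0; 0 0.5 2 0 0 0; 0 0.4 2 0 0 0; 0 0 1.5 0 0 0; 0 0 1.2 0 0 0; 0 0 1 0 0 0; 0 0 0.8 0 0 0; 0 0 0.5 0 0 0; 0 0 0 0 0 0; 0 0 0 0 0 0",
)

```text
t: 34.15
eef_pos: [0.6543, 0.0179, 0.1015]
eef_rot: [-0.042, 0.953, 0.013, 0.301]
ft_force: [-0.5, 0.5, -3.0]
opening: 0.0595
gripper_force: 18.0
```

```bash
python3 -c "
from pts import *
rel((saddle(0),RK[2]+.002,35,15)); print(ctrl.observe()['ft_force'])"
```

```text
shift mm [1.  1.1 5.6] rot deg [-0.14  0.02 -0.11]
[-0.51360169  0.49090604 -2.97951053]
```

Request:
servo_tool(
  series="0 0.5 0.4 0 0 -0.1; 0 0.4 0.4 -0.1 0 0; 0.1 0 0.4 0 0 0; 0.1 0 0.4 0 0 0; 0 0 0.3 0 0 0; 0.1 0 0.3 0 0 0; 0 0 0.3 0 0 0; 0.1 0 0.3 0 0 0; 0 0 0 0 0 0; 0 0 0 0 0 0",
)

```text
t: 34.98
eef_pos: [0.6554, 0.0189, 0.0989]
eef_rot: [-0.043, 0.953, 0.013, 0.301]
ft_force: [0.4, -0.0, -1.7]
opening: 0.0599
gripper_force: 18.0
```

```bash
python3 -c "
from pts import *
rel((saddle(0),RK[2]+.002,35,15)); print(ctrl.observe()['ft_force'])"
```

```text
shift mm [0.6 0.2 2.8] rot deg [-0.04  0.01 -0.01]
[ 0.42826134 -0.00403084 -1.70604588]
```

Nearly there: about 1.2 mm to go, in small steps.

Request:
servo_tool(
  series="0.1 0 0.2 0 0 0; 0.1 0 0.2 0 0 0; 0.1 0 0.2 0 0 0; 0.1 0 0.2 0 0 0; 0.1 0 0.2 0 0 0; 0 0 0 0 0 0; 0 0 0 0 0 0; 0 0 0 0 0 0; 0 0 0 0 0 0; 0 0 0 0 0 0",
)

```text
t: 35.82
eef_pos: [0.6557, 0.0189, 0.0979]
eef_rot: [-0.043, 0.953, 0.013, 0.301]
ft_force: [-0.3, 0.2, -3.6]
opening: 0.0594
gripper_force: 18.0
```

Request:
servo_tool(
  series="0.1 0 0.2 0 0 0; 0.1 0 0.2 0 0 0; 0.1 0 0.2 0 0 0; 0 0 0 0 0 0; 0 0 0 0 0 0; 0 0 0 0 0 0; 0 0 0 0 0 0; 0 0 0 0 0 0; 0 0 0 0 0 0; 0 0 0 0 0 0",
)

```text
t: 36.65
eef_pos: [0.6559, 0.0191, 0.0976]
eef_rot: [-0.043, 0.953, 0.013, 0.301]
ft_force: [-2.0, -0.1, 4.2]
opening: 0.0591
gripper_force: 18.0
```

Request:
servo_tool(
  series="0 0 0 0 0 0; 0 0 0 0 0 0; 0 0 0 0 0 0; 0 0 0 0 0 0; 0 0 0 0 0 0; 0 0 0 0 0 0; 0 0 -2 0 0 0; 0 0 -4 0 0 0; 0 0 -8 0 0 0; 0 0 -14 0 0 0",
  grip=70,
)

```text
t: 37.48
eef_pos: [0.6393, 0.0173, 0.12]
eef_rot: [-0.043, 0.953, 0.013, 0.3]
ft_force: [0.3, -0.4, 0.3]
opening: 0.0702
gripper_force: 0.0
```

Request:
servo_tool(
  series="0 0 -20 0 0 0; 0 0 -20 0 0 0; 0 0 -25 0 0 0; 0 0 -25 0 0 0; 0 0 -25 0 0 0; 0 0 -25 0 0 0; 0 0 -20 0 0 0; 0 0 -10 0 0 0; 0 0 0 0 0 0; 0 0 0 0 0 0",
)

```text
t: 38.32
eef_pos: [0.5424, 0.0086, 0.2601]
eef_rot: [-0.043, 0.952, 0.013, 0.301]
ft_force: [0.2, 0.0, 0.2]
opening: 0.0701
gripper_force: 0.0
```

```bash
python3 -c "
from edge import *
T=ctrl.snapshot('top');S=ctrl.snapshot('scene')
edges(T,saddle(0),RK[2],.114,'top sad'); edges(S,saddle(0),RK[2],.114,'scene sad')
for i in range(4): edges(T,pocket(i),RK[2],.072,str(i))
cv2.imwrite('pics/p5.png',np.hstack([cv2.resize(s['pixels'][r[1]:r[3],r[0]:r[2],::-1],(400,400)) for s,r in((T,(170,120,330,280)),(S,(300,120,440,260)))]))"
```

```text
top sad green -1.5 rear 45.2 front -37.4
scene sad green -1.7 rear 36.1 front -16.5
0 green -2.2 rear 38.1 front -36.0
1 green -4.1 rear 48.7 front -37.8
2 green -5.9 rear 35.4 front -39.1
3 green -4.9 rear 37.8 front -37.0
```

View pics/p5.png

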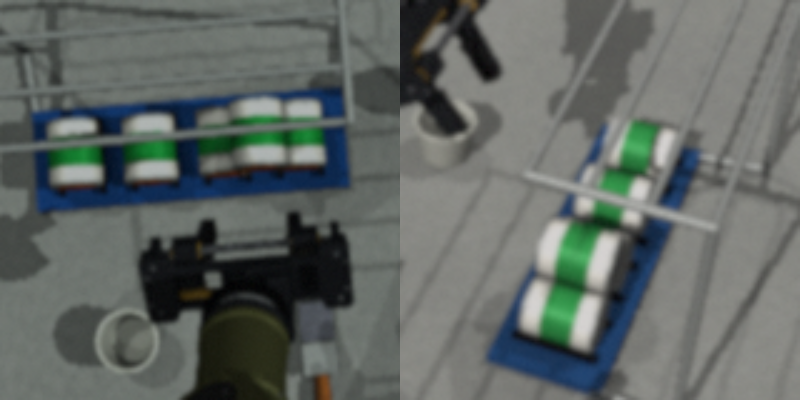

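The saddle tin rests squarely between tins 0 and 1. All four cradles are filled and level to within about 2 mm, the hand is clear, and the cup and brush are untouched. Handing in.

```bash
python3 -c "
from plant import ctrl
print(ctrl.sign_off())"
```

```text
the job is handed in; nothing more can be done
None
```

The job is handed in at about 38 s: two spare tins fill cradles 0 and 3 and the last one rests in the gap between cradles 0 and 1, all squared up and level with the row to within about 2 mm by camera; the bottle, cup, brush and the tins already in the rack were not touched.

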